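# Hardness reading on a plied-up silicone specimen

## Robot

A 7-joint arm with a two-finger parallel gripper is mounted at the origin on the work surface. World frame = base frame: x ahead of the robot, y to its left, z up, the work surface at z = 0. Lengths are in mm, angles in rad, forces in N, time in s.
With the tool pointing down it reaches from about 400 to 850 mm from the base axis. Payload 10.4 kg.
Tool frame: the origin (TCP) lies at the centre of the arm's flange, where the gripper is bolted on; the fingertips stand 173 mm ahead of it and the grasp point (between the pads) lies 155 mm ahead of it (nose_length is the distance from the TCP to the fingertips, in mm); z points along the fingers, y is the line along which they close (so a half turn about z gives the same grasp; the last joint's range is limited). The gripper opens to 85 mm and grips with 20 to 120 N. Pads are 22 mm wide; open, the fingers measure 114 mm over their backs; the gripper's body (76 mm by 85 mm) begins 54 mm behind the grasp point. The pads swing forward as they close: fully open they stand 13 mm farther back than shut.
Start: joints at [1.244, 0.332, -0.065, 1.46, 0.022, 1.35, -0.088], TCP at [186.981, -596.381, 404.738] pointing down, gripper open.
Joint ranges: [-2.6, 2.6], [-0.5, 2.12], [-1.47, 1.34], [0.16, 2.42], [-1.27, 4.41], [0.06, 2.06], [-2.6, 2.6]. Speed limits (rad/s): [2.22, 2.22, 2.79, 2.79, 3.14, 3.14, 3.14].

## Interface

Orientations are given as a unit quaternion [w, x, y, z].
In Python, from plant import * gives the robot as it stands. The module is installed in compiled form; this text tells all that it offers.
- The arm moves only by the tool servo_tool, never from a script. Its argument "deltas" is a list of rows, each an object of numbers: "jaw": the finger opening in mm, from 0 to 85.4; "x", "y", "z": the shift along the tool's x, y, z in mm; "twist": the turn about the tool's z in degrees. A call has 1 to 5 rows; each row is the pose to reach, as a shift and turn from the pose commanded when the call began, along the tool's axes at that moment; what a row does not reach only later rows make up. A row lasts 1/10 s, in which the tool goes at most 50 mm and 8.59 degrees, less where a joint would pass 70% of its speed; a pose out of reach is approached as far as the arm can. A call with a gripper value outside its range is refused whole. The fingers move at their own pace and stop on an object; the grip force is fixed at half the most. Time passes only in rows, so rows that repeat a pose let the fingers close. It gives the time, the measured TCP pose, the force, the opening and the grip force at its end, in the units of the state.
- sense(): the state, without advancing time (a new reading comes with each control period).
- camera(name): name is "scene" or "top"; returns a dict with "frame" (420x560x3 uint8, blue, green, red), "fovy" (degrees; the focal length in pixels is half the picture's height over the tangent of half this angle, whatever the lens; pixels are square), "cx", "cy" (the principal point, pixels), "dist_coeffs" ([k1, k2, p1, p2, k3] as OpenCV has them; the pictures are not rectified), "world_to_cam" (4x4, takes a point from world to camera coordinates). Camera axes: x right, y up, looking along -z (the intrinsics and any distortion apply to the point x, -y, -z); pixel columns grow to the right and rows downward; lengths in mm; the calibration is good to about 2 mm. A picture is of the moment at which its call begins. There is no depth.
- job_done(): hands the job in; it is judged then, once.
The state is a dict: "time": time; "qpos": joint angles; "dq": joint speeds; "joint_efforts": joint torques, N m; "ee_pos": TCP position; "tcp_rot": TCP orientation; "ft_force": force on the tool from outside, world axes, zero at the start; "wrist_torque": the same for the moment, N m; "opening": finger opening in mm; "finger_force": force on a finger pad.
Only numpy, scipy, OpenCV 4.12 (cv2) and the standard library are available. Lean on these libraries where they do the work, as an engineer would, in place of code of your own. Each camera call takes 0.05 s, during which the arm holds its last target. There are 200 camera calls.

## Task

Ply up a hardness specimen on the steel plate: lay the plain silicone disc flat in the middle of the engraved circle, then the disc with the inked ring on top of it, ring upwards, edges lined up, and let go of both. Then take the hardness gauge out of its leaning rest and press it gently, bolt upright, onto the specimen with its pin inside the inked ring, just until its round foot sits flat on the disc. Finish while holding it there, pressed lightly in your grip and not let go; leave the rest of the bench alone.

Things in the scene. Friction and masses are not known exactly. Their poses are not given: they have to be found in the camera images.
- plate_center (a point): Centre of the top face of the fixed ground steel specimen plate (120 x 120 x 10 mm, lying on the bench, top 10 mm above it); here is the middle of the engraved circle, 56 mm across. z up.
- disc_plain: Plain ivory silicone disc, 50 mm across, 6 mm thick, 14 g, firm (does not bend), lying flat on the bench at the start. Origin: centre of its underside, z up.
- disc_marked: Ivory silicone disc of the same size, 50 mm across, 6 mm thick, 14 g, with a thin dark inked ring (12 mm across) at the centre of its upper face. Lies flat on the bench, ring up. Origin: centre of its underside, z up.
- mark (a point): Middle of the inked ring, on the upper face of the marked disc at its centre, 6 mm above its underside. z up.
- gauge: Hand-held digital hardness gauge, about 240 g. Grey box body 28 (its x) by 50 (its y) by 85 mm (its z, from 30 to 115 mm above the origin), display on the -x face, 4 mm nut on top. Below, a stem ends in a round flat foot 18 mm across. Origin: centre of the foot's underside; z runs up the body's axis. A thin sprung pin sticks 2.5 mm out of the foot. It starts in the rest, its top leaning to its +x by 0.30 rad.
- foot (a point): Centre of the underside of the gauge's presser foot (same point and axes as the gauge's origin).
- pin (a joint): How far the gauge's spring-loaded pin is pushed into the foot: 0 m sticking out fully (2.5 mm), 0.0025 m flush with the foot (0.002 or more once the foot sits flat on a disc). About 0.6 N at the start of its travel and 8 N at the end (3 N per mm).
- rest: Fixed white rest: base 125 x 88 x 12 mm, two cheeks beside the gauge (2 mm free) up to 54 mm and a board behind it (its +x side) up to 66 mm along the gauge's z; the body stands on two rails. Open in front (-x) and above: the gauge comes out along its own axis or straight up. Origin: on the bench, 32 mm below the gauge's foot; z up, lean towards +x.
- plate: The fixed steel specimen plate. Origin: centre of its underside on the bench.
- button_piece: Bystander: a smaller thick silicone button, 29 mm across, 12.5 mm high, no ring. Not part of this specimen. Origin at centre of underside.
- cartridge_a: Bystander: flat white test cartridge 85 x 24 x 5 mm.
- cartridge_b: Bystander: another flat white test cartridge 85 x 24 x 5 mm.
- sample_jar: Bystander: capped jar 42 mm across, 52 mm high.
- cutter: Bystander: steel ring cutter 56 mm across, 38 mm high.
- tube_rack: Bystander: blue tube rack 100 x 250 mm, about 45 mm high with tubes.
- tip_box: Bystander: green pipette-tip box 85 x 122 mm with an open clear lid behind, about 90 mm high.
There are look-alikes about, which are no part of the job. Leave any purple look-alike of the rest alone. Leave any red look-alike of the disc_marked alone.

How it is judged (in metres and radians):
On the way, in this order (a step that is already met when the one before it is completed fails the run):
1. the plain disc lies flat on the plate in the middle of the circle, let go (horizontal distance between disc_plain and plate_center below 0.005 m and z of disc_plain in the frame of plate_center between -0.002 and 0.002 m and angle between disc_plain's own z axis and vertical below 0.06 rad and contact force between the fingers and disc_plain below 0.1 N and linear speed of disc_plain below 0.02 m/s), for 0.2 s.
2. the marked disc lies flat on the plain one, ring up, edges lined up, both let go (all of step 1 and horizontal distance between disc_marked and disc_plain below 0.005 m and z of disc_marked in the frame of disc_plain between 0.004 and 0.008 m and angle between disc_marked's own z axis and vertical below 0.06 rad and contact force between the fingers and disc_marked below 0.1 N and linear speed of disc_marked below 0.02 m/s), for 0.2 s.
3. the gauge is held clear of its rest with the stack still in place (contact force between the fingers and gauge above 3 N and contact force between gauge and rest below 0.1 N and contact force between gauge and plate below 0.1 N and horizontal distance between disc_plain and plate_center below 0.005 m and z of disc_plain in the frame of plate_center between -0.002 and 0.002 m and angle between each of disc_plain, disc_marked's own z axis and vertical below 0.06 rad and horizontal distance between disc_marked and disc_plain below 0.005 m and z of disc_marked in the frame of disc_plain between 0.004 and 0.008 m and distance between foot and rest above 0.08 m and contact force between gauge and disc_marked below 0.1 N), for 0.1 s.
At the end, for the whole second after the job is handed in: Plain disc flat on the plate within 5 mm of the circle's middle, marked disc flat on it, ring up, within 5 mm of it. Gauge still gripped, touching only the marked disc: upright within 4 degrees, foot within 5 mm of the ring's middle and 0.6 mm of the disc's face, still, pressing with 5 to 20 N (horizontal distance between disc_plain and plate_center below 0.005 m and z of disc_plain in the frame of plate_center between -0.002 and 0.002 m and angle between each of disc_plain, disc_marked's own z axis and vertical below 0.06 rad and horizontal distance between disc_marked and disc_plain below 0.005 m and z of disc_marked in the frame of disc_plain between 0.004 and 0.008 m and contact force between the fingers and gauge above 3 N and contact force between gauge and rest below 0.1 N and contact force between gauge and plate below 0.1 N and horizontal distance between foot and mark below 0.005 m and z of foot in the frame of mark below 0.0006 m and angle between gauge's own z axis and vertical below 0.07 rad and contact force between gauge and disc_marked between 5 and 20 N and linear speed of gauge below 0.02 m/s and contact force between the arm and disc_plain below 0.1 N and contact force between the arm and disc_marked below 0.1 N); the arm keeps its last pose, push and grip.
It fails at once if a bystander is shifted more than 20 mm (distance of any of button_piece, cartridge_a, cartridge_b, sample_jar, cutter, tube_rack, tip_box from where it was at the start of the episode above 0.02 m).
It fails at once if the gauge presses on the specimen with more than 30 N (contact force between gauge and disc_plain above 30 N or contact force between gauge and disc_marked above 30 N).
It fails at once if the gauge is tipped over (angle between gauge's own z axis and vertical above 1 rad).
It also fails if it takes over 72 s, if anything falls off the work surface, if the arm or the gripper's body presses on something with over 40 N, if the wrist force passes 120 N, or if a joint passes its speed limit or range.

## Working session

There is one attempt and no reset: what is moved stays moved. The work goes in short steps, Python scripts to look and compute and a tool call to move; the robot and the scene stay as the last step left them, time stands still between calls to the robot, and variables do not carry over. Pictures are saved under pics/ and viewed, at most 10 in all, crops included, and the job is handed in when it is done.

Besides the shell and the picture viewer there is one more tool, called after ">>>" as name([rows], argument=value, ...), one row to a line, values as JSON. servo_tool: Moves the arm, as the interface text tells. Its arguments: {"type":"object","properties":{"deltas":{"type":"array","items":{"type":"object","properties":{"jaw":{"type":"number"},"x":{"type":"number"},"y":{"type":"number"},"z":{"type":"number"},"twist":{"type":"number"}}}}},"required":["deltas"]}

```bash
mkdir -p pics
cat > h.py <<'E'
from plant import *
import numpy as np, cv2, pickle
def snap(n):
    c=camera(n); pickle.dump(c,open(f'{n}.pkl','wb')); return c
def load(n): return pickle.load(open(f'{n}.pkl','rb'))
def K(c):
    f=c['frame'].shape[0]/2/np.tan(np.radians(c['fovy'])/2)
    return np.array([[f,0,c['cx']],[0,f,c['cy']],[0,0,1]])
F=np.diag([1,-1,-1.])
def ray(c,px):
    u=cv2.undistortPoints(np.array(px,float).reshape(-1,1,2),K(c),np.array(c['dist_coeffs'],float)).reshape(-1,2)
    R=F@np.array(c['world_to_cam'])[:3,:3]; t=F@np.array(c['world_to_cam'])[:3,3]
    d=np.c_[u,np.ones(len(u))]@R
    return -R.T@t,d
def atz(c,px,z):
    o,d=ray(c,px); return o+d*((z-o[2])/d[:,2])[:,None]
def proj(c,P):
    R=F@np.array(c['world_to_cam'])[:3,:3]; t=F@np.array(c['world_to_cam'])[:3,3]
    return cv2.projectPoints(np.array(P,float).reshape(-1,1,3),cv2.Rodrigues(R)[0],t,K(c),np.array(c['dist_coeffs'],float))[0].reshape(-1,2)
def crop(c,x0,y0,w,h,s,name): cv2.imwrite('pics/'+name,cv2.resize(c['frame'][y0:y0+h,x0:x0+w],None,fx=s,fy=s,interpolation=cv2.INTER_CUBIC))
E
python3 - <<'E'
from h import *
np.set_printoptions(suppress=True,precision=3)
for n in('scene','top'):
    c=snap(n); cv2.imwrite(f'pics/{n}0.png',c['frame']); print(n,c['fovy'],c['dist_coeffs'],ray(c,[[280,210]]))
print(sense())
E
```

```text
scene 53.82202265326911 [-0.003  0.     0.     0.     0.   ] (array([1022.703, -309.68 ,  833.031]), array([[-0.492,  0.394, -0.776]]))
top 49.81381140596951 [-0.027  0.     0.     0.     0.   ] (array([ 370.277,   93.281, 1105.952]), array([[ 0.167, -0.005, -0.986]]))
{'time': 0.1, 'qpos': array([ 1.244,  0.333, -0.065,  1.461,  0.022,  1.35 , -0.089]), 'dq': array([ 0.001, -0.001, -0.   , -0.002, -0.   ,  0.   , -0.   ]), 'joint_efforts': array([  0.001, -62.675,   0.049, -39.243,   0.016,   0.007,   0.   ]), 'ee_pos': array([ 186.955, -596.258,  403.996]), 'tcp_rot': array([-0.001,  0.988,  0.151, -0.   ]), 'ft_force': array([ 0.346,  0.445, -0.53 ]), 'wrist_torque': array([-0.002,  0.012, -0.021]), 'finger_force': 0.0, 'opening': 85.27473186954093}
```

View pics/scene0.png

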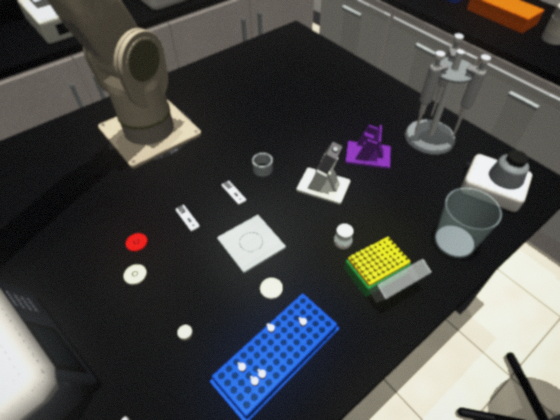

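View pics/top0.png

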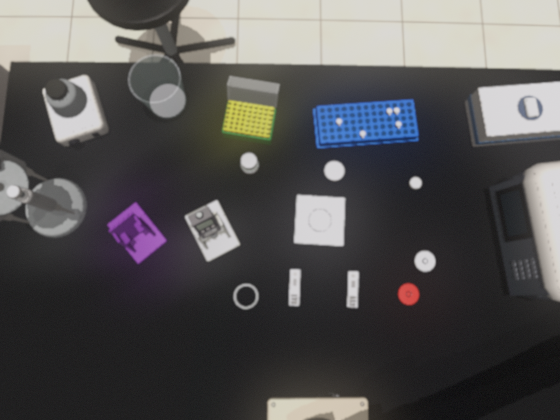

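Scene picture: plain disc (271,288), marked disc with ring (135,274), red look-alike (137,241), button (184,332), plate (251,242), white rest with gauge (325,178), purple look-alike (370,148).
Top picture: plain disc (334,171), marked (425,261), red (408,294), button (415,183), plate (320,220), rest (212,230), purple (136,232). The ivory disc with the ring fits disc_marked, the larger ringless ivory one fits disc_plain, and the white rest is the real one. I'll confirm these in an enlarged crop.

Run:
```python
from h import *
np.set_printoptions(suppress=True,precision=1)
t=load('top'); s=load('scene')
def r(c,x,y,w,h): return cv2.resize(c['frame'][y:y+h,x:x+w],(400,300),interpolation=cv2.INTER_CUBIC)
cv2.imwrite('pics/c1.png',np.vstack([np.hstack([r(t,172,190,80,60+20-20),r(s,290,130,80,60)]),np.hstack([r(t,385,235,80,60),r(t,285,160,80,60+0)])]))
def blob(c,x,y,w,z,name,th=110):
    g=c['frame'].min(axis=2)[y-w:y+w,x-w:x+w]
    n,l,st,ce=cv2.connectedComponentsWithStats((g>th).astype(np.uint8))
    m=(l==1+np.argmax(st[1:,4])).astype(np.uint8)
    k=cv2.findContours(m,cv2.RETR_EXTERNAL,cv2.CHAIN_APPROX_NONE)[0][0]
    P=atz(c,k.reshape(-1,2)+[x-w,y-w],z)[:,:2].astype(np.float32)
    print(name,cv2.fitEllipse(P),cv2.minAreaRect(P))
blob(t,334,171,20,6,'plain'); blob(s,271,288,20,6,'plain')
blob(t,425,261,18,6,'marked'); blob(s,135,274,17,6,'marked')
blob(t,320,220,35,10,'plate'); blob(s,251,242,40,10,'plate')
blob(t,415,183,14,12.5,'button')
print('circle',atz(t,[[320,220]],10),atz(s,[[251,242]],10))
```

```text
plain ((658.3441772460938, -47.16371536254883), (51.93648910522461, 52.390167236328125), 122.0260238647461) ((658.9165649414062, -47.215972900390625), (50.53289031982422, 52.03346633911133), 89.34651184082031)
plain ((658.8215942382812, -46.102622985839844), (50.304447174072266, 52.331817626953125), 49.58285903930664) ((658.7691650390625, -46.11157989501953), (49.441314697265625, 52.66950988769531), 50.81560134887695)
marked ((432.6394348144531, -266.5954895019531), (51.288509368896484, 52.13581466674805), 24.62659454345703) ((432.943115234375, -266.47906494140625), (51.21582794189453, 52.620723724365234), 0.009542207233607769)
marked ((433.3172912597656, -265.82867431640625), (50.310752868652344, 51.1009407043457), 69.78881072998047) ((433.0404357910156, -265.525634765625), (51.408958435058594, 49.91535186767578), 50.738059997558594)
plate ((531.3826904296875, -8.918651580810547), (142.82901000976562, 144.44822692871094), 175.8809814453125) ((531.4573974609375, -8.937721252441406), (125.33289337158203, 124.2637939453125), 86.65402221679688)
plate ((532.4389038085938, -8.754844665527344), (141.48863220214844, 144.52796936035156), 6.661069393157959) ((532.3506469726562, -8.506393432617188), (123.10562133789062, 124.49622344970703), 86.8417739868164)
button ((627.390625, -250.25706481933594), (30.067567825317383, 30.683979034423828), 5.3300089836120605) ((627.6129150390625, -250.3317413330078), (29.95949363708496, 29.721181869506836), 43.592369079589844)
circle [[531.1 -10.3  10. ]] [[533.9  -8.9  10. ]]
```

View pics/c1.png

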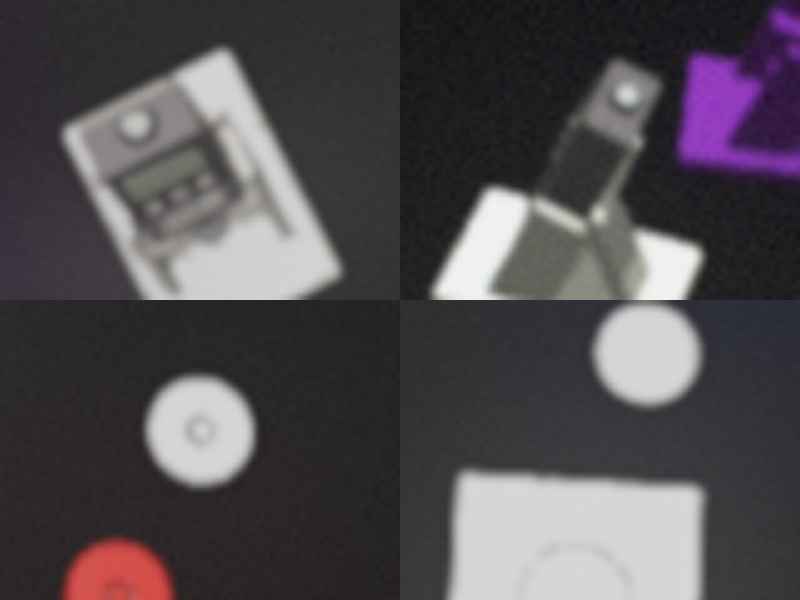

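Confirmed: the ringed ivory disc at top px (425,261), the ringless one at (334,171), and the white rest with the gauge (nut at top px ≈(199.6,215)). The red and purple ones stay untouched. Next: rest pose, and the tool-axis shifts.

```bash
cat >> h.py <<'E'
def rot():
    from scipy.spatial.transform import Rotation as R
    q=sense()['tcp_rot']; return R.from_quat([q[1],q[2],q[3],q[0]]).as_matrix()
def shift(target,frm=None): # mm world TCP target -> tool shift
    s=sense(); return rot().T@(np.array(target)-(s['ee_pos'] if frm is None else frm))
E
python3 - <<'E'
from h import *
np.set_printoptions(suppress=True,precision=2)
t=load('top'); s=load('scene')
for c,n,(x,y,w) in((t,'top',(212,230,34)),(s,'scene',(325,180,36))):
    g=c['frame'].astype(int)[y-w:y+w,x-w:x+w]
    m=((g.min(2)>75)&(g.max(2)-g.min(2)<40)).astype(np.uint8)
    k=np.vstack([a.reshape(-1,2) for a in cv2.findContours(m,cv2.RETR_EXTERNAL,cv2.CHAIN_APPROX_NONE)[0] if len(a)>40])+[x-w,y-w]
    P=atz(c,k,12)[:,:2].astype(np.float32); r=cv2.minAreaRect(P); print(n,r,cv2.boxPoints(r).tolist())
print('corners top',atz(t,[[185,216],[217,199.6],[240,244]],12)[:,:2])
print('corners scene',atz(s,[[376.6-290+290-6,179.8],[388.2-18,180]],12)[:,:2])
# nut triangulate
o1,d1=ray(t,[[199.6,215]]); o2,d2=ray(s,[[290+626/5,130+95/5]])
A=np.c_[d1[0],-d2[0]]; ab=np.linalg.lstsq(A,o2-o1,rcond=None)[0]; print('nut',o1+d1[0]*ab[0],o2+d2[0]*ab[1])
for p in([658.5,-46.6,260],): print(shift(p))
E
```

```text
top ((504.53271484375, 252.95713806152344), (131.04347229003906, 95.28196716308594), 27.72181510925293) [[424.3702087402344, 264.650390625], [468.69342041015625, 180.30520629882812], [584.6951904296875, 241.26388549804688], [540.3720092773438, 325.60906982421875]]
scene ((478.1742248535156, 305.3004150390625), (130.38671875, 218.3009490966797), 28.465478897094727) [[368.8381652832031, 370.1820068359375], [472.88677978515625, 178.27268981933594], [587.51025390625, 240.4188232421875], [483.461669921875, 432.328125]]
corners top [[538.68 319.25]
 [579.87 242.72]
 [471.07 184.18]]
corners scene [[575.72 364.22]
 [575.55 362.83]]
nut [521.64 261.92 138.12] [665.53 377.19 180.71]
[ 614.39 -383.23  144.47]
```

Run:
```python
from h import *
np.set_printoptions(suppress=True,precision=2)
t=load('top'); s=load('scene')
o1,d1=ray(t,[[199.6,215]]); o2,d2=ray(s,[[335.2,149]])
A=np.c_[d1[0],-d2[0]]; ab=np.linalg.lstsq(A,o2-o1,rcond=None)[0]; print('nut',o1+d1[0]*ab[0],o2+d2[0]*ab[1])
a=np.radians(27.8); u=np.array([np.cos(a),np.sin(a)]); v=np.array([-u[1],u[0]])
for c,p in((t,[[199.6,215]]),(s,[[335.2,149]])):
  n=atz(c,p,145)[0,:2]; print(n,'foot/rest origin',n-35*u,'rel. base centre',(n-[504.5,253])@u,(n-[504.5,253])@v)
```

```text
nut [520.71 260.88 144.09] [522.82 263.71 144.91]
[520.57 260.72] foot/rest origin [489.6 244.4] rel. base centre 17.811557909695267 -0.6634128795646188
[522.88 263.63] foot/rest origin [491.92 247.31] rel. base centre 21.219689370509474 0.833274206327044
```

>>> servo_tool([
  {"x":42,"y":-26,"z":5,"jaw":64},
  {"x":84,"y":-52,"z":10},
  {"x":126,"y":-78,"z":15},
  {"x":168,"y":-105,"z":20},
  {"x":210,"y":-131,"z":30},
])

```text
validation failed for argument at $.de...
```

>>> servo_tool([
  {"x":42,"y":-26,"z":5,"jaw":64},
  {"x":84,"y":-52,"z":10},
  {"x":126,"y":-78,"z":15},
  {"x":168,"y":-105,"z":20},
  {"x":210,"y":-131,"z":30},
])

```text
validation failed for argument at $.de...
```

>>> servo_tool([
  {"x":42,"y":-26,"z":10,"jaw":64},
  {"x":84,"y":-52,"z":20},
  {"x":126,"y":-78,"z":30},
  {"x":168,"y":-105,"z":50},
  {"x":194.4,"y":-121.2,"z":90},
])

```text
validation failed for argument at $.de...
```

>>> servo_tool([
  {"x":0,"jaw":64},
  {"x":0},
])

```text
validation failed for argument at $.de...
```

>>> servo_tool([
  {"jaw":64,"x":42,"y":-26,"z":5,"twist":0},
  {"jaw":64,"x":84,"y":-52,"z":10,"twist":0},
  {"jaw":64,"x":126,"y":-78,"z":15,"twist":0},
  {"jaw":64,"x":168,"y":-105,"z":20,"twist":0},
  {"jaw":64,"x":210,"y":-131,"z":30,"twist":0},
])

```text
time: 0.6
ee_pos: [348.8, -407.2, 375.0]
tcp_rot: [0.0, 0.988, 0.151, 0.0]
ft_force: [0.7, -1.1, -0.9]
opening: 63.8
finger_force: 0.0
```

>>> servo_tool([
  {"jaw":64,"x":42,"y":-26,"z":5,"twist":0},
  {"jaw":64,"x":84,"y":-52,"z":10,"twist":0},
  {"jaw":64,"x":126,"y":-78,"z":15,"twist":0},
  {"jaw":64,"x":168,"y":-105,"z":20,"twist":0},
  {"jaw":64,"x":210,"y":-131,"z":30,"twist":0},
])

```text
time: 1.1
ee_pos: [509.7, -219.9, 345.2]
tcp_rot: [0.0, 0.988, 0.151, 0.0]
ft_force: [1.2, -1.6, -0.4]
opening: 64.2
finger_force: 0.0
```

>>> servo_tool([
  {"jaw":64,"x":42,"y":-26,"z":15,"twist":0},
  {"jaw":64,"x":84,"y":-52,"z":30,"twist":0},
  {"jaw":64,"x":126,"y":-78,"z":45,"twist":0},
  {"jaw":64,"x":168,"y":-105,"z":60,"twist":0},
  {"jaw":64,"x":194.4,"y":-121.2,"z":84,"twist":0},
])

```text
time: 1.6
ee_pos: [659.6, -44.9, 261.3]
tcp_rot: [-0.0, 0.988, 0.152, 0.001]
ft_force: [1.0, 0.0, 0.9]
opening: 64.1
finger_force: 0.0
```

>>> servo_tool([
  {"jaw":64,"x":0,"y":0,"z":0,"twist":0},
  {"jaw":64,"x":0,"y":0,"z":0,"twist":0},
  {"jaw":64,"x":0,"y":0,"z":0,"twist":0},
])

```text
time: 1.9
ee_pos: [657.7, -49.1, 261.3]
tcp_rot: [0.001, 0.989, 0.151, 0.0]
ft_force: [0.6, -0.7, 0.8]
opening: 63.8
finger_force: 0.0
```

>>> servo_tool([
  {"jaw":64,"x":0,"y":0,"z":40,"twist":0},
  {"jaw":64,"x":0,"y":0,"z":75,"twist":0},
  {"jaw":64,"x":0,"y":0,"z":82,"twist":0},
  {"jaw":64,"x":0,"y":0,"z":82,"twist":0},
  {"jaw":64,"x":0,"y":0,"z":82,"twist":0},
])

```text
time: 2.4
ee_pos: [658.6, -48.4, 181.3]
tcp_rot: [0.0, 0.989, 0.151, 0.001]
ft_force: [-0.0, -0.1, 0.4]
opening: 63.8
finger_force: 0.0
```

Run:
```python
from h import *
np.set_printoptions(suppress=True,precision=2)
print(sense()['ee_pos'],shift([658.5,-46.6,171.5]))
c=snap('scene'); print(sense()['ee_pos'])
crop(c,210,230,130,97,6,'s1.png')
```

```text
[658.63 -48.39 181.31] [ 0.38 -1.76  9.81]
[658.76 -48.19 181.53]
```

View pics/s1.png

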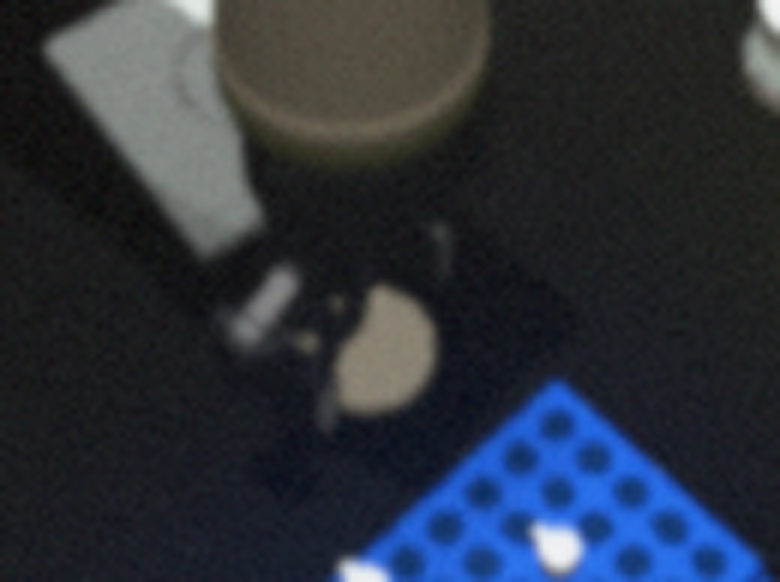

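The disc (crop ≈(385,350)) lies between the left finger (≈(315,370)) and the right finger (≈(440,250)), both clear of the plate. Descending and closing.

>>> servo_tool([
  {"jaw":64,"x":0,"y":-1.5,"z":6,"twist":0},
  {"jaw":64,"x":0,"y":-1.5,"z":9.5,"twist":0},
  {"jaw":64,"x":0,"y":-1.5,"z":9.5,"twist":0},
])

```text
time: 2.75
ee_pos: [657.2, -46.3, 169.1]
tcp_rot: [0.0, 0.988, 0.151, -0.0]
ft_force: [-0.2, -0.1, -1.1]
opening: 64.1
finger_force: 0.0
```

>>> servo_tool([
  {"jaw":46,"x":0,"y":0,"z":0,"twist":0},
  {"jaw":46,"x":0,"y":0,"z":0,"twist":0},
  {"jaw":46,"x":0,"y":0,"z":0,"twist":0},
  {"jaw":46,"x":0,"y":0,"z":0,"twist":0},
  {"jaw":46,"x":0,"y":0,"z":0,"twist":0},
])

```text
time: 3.25
ee_pos: [658.1, -46.1, 171.2]
tcp_rot: [0.0, 0.988, 0.151, 0.001]
ft_force: [-3.0, 0.3, 11.2]
opening: 47.0
finger_force: 57.1
```

>>> servo_tool([
  {"jaw":46,"x":0,"y":0,"z":-10,"twist":0},
  {"jaw":46,"x":0,"y":0,"z":-30,"twist":0},
  {"jaw":46,"x":0,"y":0,"z":-50,"twist":0},
  {"jaw":46,"x":0,"y":0,"z":-50,"twist":0},
  {"jaw":46,"x":0,"y":0,"z":-50,"twist":0},
])

```text
time: 3.75
ee_pos: [657.5, -46.4, 219.8]
tcp_rot: [0.0, 0.988, 0.151, 0.0]
ft_force: [0.2, 0.3, -0.4]
opening: 47.0
finger_force: 54.2
```

Run:
```python
from h import *
np.set_printoptions(suppress=True,precision=2)
s=sense();print(s['ee_pos'],s['opening'],s['finger_force'],shift([531.9,-8.9,220]))
c=snap('scene')
crop(c,210,210,130,97,6,'s2.png')
```

```text
[657.49 -46.41 219.81] 46.97126769029237 54.22817409038544 [-108.62  -73.36   -0.31]
```

View pics/s2.png

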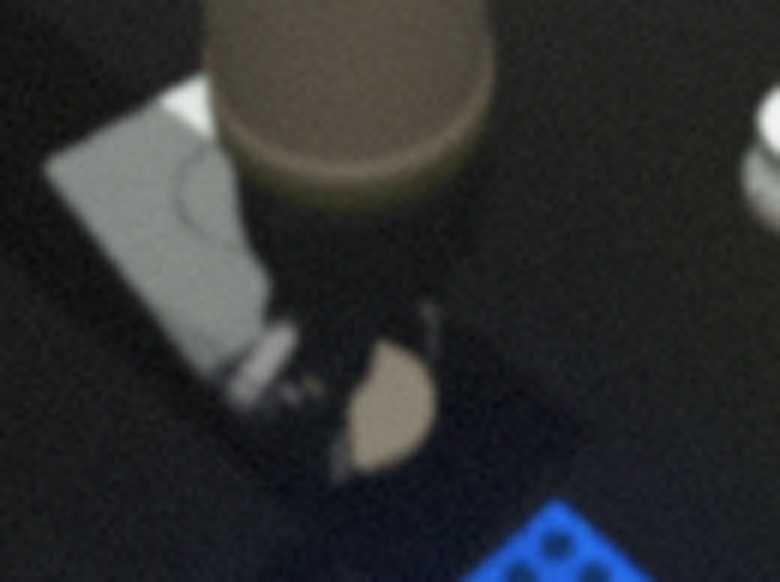

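Disc lifted with the gripper (crop ≈(395,410)). I'll check its centring under the TCP from its visible edge.

```bash
cat >> h.py <<'E'
def discfit(c,px,z,w=14,r=25.5):
    from scipy.optimize import least_squares
    x,y=map(int,px); f=c['frame'].astype(int)[y-w:y+w,x-w:x+w]; m=((f.min(2)>60)).astype(np.uint8)
    n,l,st,ce=cv2.connectedComponentsWithStats(m); m=(l==l[w,w]).astype(np.uint8)
    k=cv2.findContours(m,cv2.RETR_EXTERNAL,cv2.CHAIN_APPROX_NONE)[0][0].reshape(-1,2)+[x-w,y-w]
    P=atz(c,k,z)[:,:2]
    return P,least_squares(lambda q:np.hypot(*(P-q).T)-r,P.mean(0),loss='cauchy',f_scale=.7).x
E
python3 - <<'E'
from h import *
np.set_printoptions(suppress=True,precision=1)
c=load('scene')
for z in(54,56,58):
  P,q=discfit(c,(210+395/6,210+410/6),z); print(z,q,np.hypot(*(P-q).T))
E
```

```text
54 [658.5 -47.1] [24.8 21.9 19.4 17.  14.6 11.7  9.3  6.6  4.7  4.6  4.4  5.3  7.1  9.1
 11.3 13.5 16.5 18.7 21.7 23.3 26.1 28.3 25.5 25.1 24.9 24.9 27.3 25.3
 25.8 26.4 25.  26.  25.2 24.8 26.3 24.7 25.1 25.9 25.  24.3 26.  25.8
 25.8 26.1 24.5 25.3 26.2 25.6 25.3 25.5 26.2 25.  24.  25.5]
56 [659.3 -47.9] [24.8 21.8 19.4 17.  14.6 11.7  9.2  6.5  4.6  4.5  4.3  5.3  7.   9.1
 11.3 13.5 16.5 18.7 21.6 23.2 26.  28.3 25.5 25.1 24.9 24.8 27.3 25.3
 25.8 26.4 25.  26.  25.2 24.8 26.3 24.8 25.1 25.9 25.  24.3 26.  25.8
 25.8 26.1 24.5 25.3 26.2 25.6 25.3 25.5 26.1 24.9 23.9 25.4]
58 [660.2 -48.6] [24.7 21.8 19.3 16.9 14.5 11.6  9.2  6.5  4.5  4.4  4.2  5.2  7.   9.
 11.2 13.5 16.4 18.6 21.6 23.1 26.  28.2 25.4 25.  24.8 24.8 27.3 25.3
 25.7 26.4 25.  26.  25.2 24.8 26.3 24.8 25.2 25.9 25.  24.4 26.  25.8
 25.8 26.1 24.5 25.3 26.2 25.6 25.3 25.5 26.1 24.9 23.9 25.3]
```

>>> servo_tool([
  {"jaw":46,"x":-35,"y":-24,"z":0,"twist":0},
  {"jaw":46,"x":-73,"y":-49,"z":0,"twist":0},
  {"jaw":46,"x":-100,"y":-67,"z":0,"twist":0},
  {"jaw":46,"x":-109.2,"y":-73.7,"z":15,"twist":0},
  {"jaw":46,"x":-109.2,"y":-73.7,"z":29,"twist":0},
])

```text
time: 4.3
ee_pos: [529.7, -8.3, 189.5]
tcp_rot: [0.0, 0.988, 0.152, -0.001]
ft_force: [0.9, -0.9, -0.3]
opening: 47.1
finger_force: 54.2
```

>>> servo_tool([
  {"jaw":46,"x":0,"y":0,"z":0,"twist":0},
  {"jaw":46,"x":0,"y":0,"z":0,"twist":0},
  {"jaw":46,"x":0,"y":0,"z":0,"twist":0},
])

```text
time: 4.6
ee_pos: [532.0, -8.9, 190.6]
tcp_rot: [-0.0, 0.989, 0.151, 0.0]
ft_force: [0.1, 0.8, -0.8]
opening: 46.8
finger_force: 54.2
```

Run:
```python
from h import *
np.set_printoptions(suppress=True,precision=1)
s=sense();print(s['ee_pos'],s['ft_force'],shift([531.2,-8.6,181.5]))
```

```text
[532.   -8.9 190.6] [ 0.1  0.8 -0.8] [-0.7 -0.5  9.1]
```

>>> servo_tool([
  {"jaw":46,"x":-0.5,"y":-0.3,"z":5,"twist":0},
  {"jaw":46,"x":-0.5,"y":-0.3,"z":9,"twist":0},
  {"jaw":46,"x":-0.5,"y":-0.3,"z":9,"twist":0},
  {"jaw":46,"x":-0.5,"y":-0.3,"z":9,"twist":0},
])

```text
time: 5.0
ee_pos: [530.6, -8.6, 181.2]
tcp_rot: [0.0, 0.988, 0.151, -0.0]
ft_force: [-0.4, 0.3, 0.1]
opening: 47.0
finger_force: 54.3
```

>>> servo_tool([
  {"jaw":52,"x":0,"y":0,"z":0,"twist":0},
  {"jaw":58,"x":0,"y":0,"z":0,"twist":0},
  {"jaw":64,"x":0,"y":0,"z":0,"twist":0},
  {"jaw":64,"x":0,"y":0,"z":0,"twist":0},
])

```text
time: 5.4
ee_pos: [530.6, -8.6, 181.4]
tcp_rot: [0.0, 0.988, 0.151, -0.0]
ft_force: [-0.1, -0.5, -0.2]
opening: 64.2
finger_force: 0.0
```

>>> servo_tool([
  {"jaw":64,"x":0,"y":0,"z":-30,"twist":0},
  {"jaw":64,"x":0,"y":0,"z":-70,"twist":0},
  {"jaw":64,"x":-15,"y":30,"z":-80,"twist":0},
  {"jaw":64,"x":-30,"y":75,"z":-80,"twist":0},
  {"jaw":64,"x":-50,"y":120,"z":-80,"twist":0},
])

```text
time: 5.9
ee_pos: [519.0, -138.9, 262.4]
tcp_rot: [0.0, 0.988, 0.152, 0.001]
ft_force: [0.4, -0.7, 0.7]
opening: 64.1
finger_force: 0.0
```

Run:
```python
from h import *
np.set_printoptions(suppress=True,precision=1)
s=sense();print(s['ee_pos'],shift([433,-266.2,181.5]))
c=snap('scene');t=snap('top')
for q,n in((c,'s'),(t,'t')):
  p=proj(q,[[532,-9,16]])[0]; P,f=discfit(q,p,16,w=20); print(n,p,f)
p=proj(c,[[532,-9,16]])[0].astype(int);p2=proj(t,[[532,-9,16]])[0].astype(int)
g=lambda c,p:cv2.resize(c['frame'][p[1]-40:p[1]+40,p[0]-40:p[0]+40],(400,400),interpolation=cv2.INTER_CUBIC)
cv2.imwrite('pics/p1.png',np.hstack([g(c,p),g(t,p2)]))
```

```text
[ 519.  -138.9  262.4] [-120.5   95.4   80.8]
s [250.3 240.1] [567.4 -11.2]
t [319.7 219.3] [510.7  16.9]
```

View pics/p1.png

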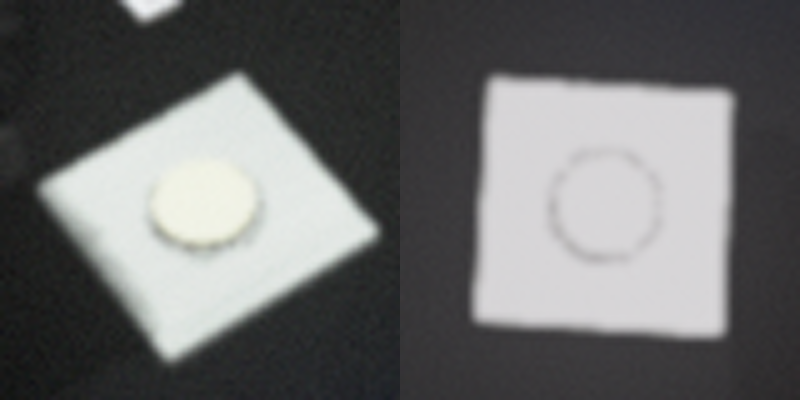

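The plain disc lies flat in the engraved circle: left crop centre (205,203), with the circle/disc outline in the right crop centred at about (206,205). I'll measure the offset by colour.

```bash
cat >> h.py <<'E'
def ivory(c,x,y,w,z):
    f=cv2.GaussianBlur(c['frame'],(3,3),0).astype(int)[y-w:y+w,x-w:x+w]; d=f[...,2]-f[...,0]
    th=(np.percentile(d,5)+np.percentile(d,95))/2
    m=((d>th)&(f[...,1]>90)).astype(np.uint8); n,l,st,ce=cv2.connectedComponentsWithStats(m)
    m=(l==1+np.argmax(st[1:,4])).astype(np.uint8)
    k=cv2.findContours(m,cv2.RETR_EXTERNAL,cv2.CHAIN_APPROX_NONE)[0][0].reshape(-1,2)+[x-w,y-w]
    return cv2.fitEllipse(atz(c,k,z)[:,:2].astype(np.float32))
E
python3 - <<'E'
from h import *
np.set_printoptions(suppress=True,precision=1)
c=load('scene');t=load('top')
print(ivory(c,250,240,18,16)); print(ivory(t,320,220,18,16))
print('by eye',atz(c,[[251,240.6]],16),atz(t,[[320.2,220]],10), 'plate')
for cc,x,y,w in((t,320,220,35),(c,250,242,40)):
    g=cc['frame'].min(axis=2)[y-w:y+w,x-w:x+w]; n,l,st,ce=cv2.connectedComponentsWithStats((g>110).astype(np.uint8))
    k=cv2.findContours((l==1+np.argmax(st[1:,4])).astype(np.uint8),0,1)[0][0].reshape(-1,2)+[x-w,y-w]
    print(cv2.minAreaRect(atz(cc,k,10)[:,:2].astype(np.float32)))
E
```

```text
((532.1585693359375, -9.384906768798828), (49.93285369873047, 51.32644271850586), 51.09274673461914)
((517.8040771484375, 11.586562156677246), (8.18148136138916, 19.396888732910156), 124.41252899169922)
by eye [[534.2  -8.6  16. ]] [[531.1 -10.8  10. ]] plate
((531.3756103515625, -8.932937622070312), (125.33289337158203, 124.099853515625), 86.65402221679688)
((532.27099609375, -8.3907470703125), (122.65967559814453, 124.28956604003906), 86.791259765625)
```

>>> servo_tool([
  {"jaw":64,"x":-35,"y":27,"z":5,"twist":0},
  {"jaw":64,"x":-72,"y":57,"z":15,"twist":0},
  {"jaw":64,"x":-108,"y":86,"z":30,"twist":0},
  {"jaw":64,"x":-120.5,"y":95.5,"z":60,"twist":0},
  {"jaw":64,"x":-120.5,"y":95.5,"z":72,"twist":0},
])

```text
time: 6.5
ee_pos: [429.8, -267.3, 187.3]
tcp_rot: [-0.0, 0.989, 0.149, -0.002]
ft_force: [0.8, 0.2, -0.2]
opening: 64.0
finger_force: 0.0
```

>>> servo_tool([
  {"jaw":64,"x":0,"y":0,"z":8,"twist":0},
  {"jaw":64,"x":0,"y":0,"z":8,"twist":0},
  {"jaw":64,"x":0,"y":0,"z":8,"twist":0},
])

```text
time: 6.8
ee_pos: [433.6, -264.1, 182.2]
tcp_rot: [0.0, 0.988, 0.152, 0.001]
ft_force: [-0.4, -0.3, 0.5]
opening: 64.1
finger_force: 0.0
```

Run:
```python
from h import *
np.set_printoptions(suppress=True,precision=1)
s=sense();print(s['ee_pos'],shift([432.6,-266,171.7]))
```

```text
[ 433.6 -264.1  182.2] [-1.5  1.5 10.5]
```

>>> servo_tool([
  {"jaw":64,"x":-0.8,"y":0.8,"z":7,"twist":0},
  {"jaw":64,"x":-0.8,"y":0.8,"z":10.3,"twist":0},
  {"jaw":64,"x":-0.8,"y":0.8,"z":10.3,"twist":0},
  {"jaw":64,"x":-0.8,"y":0.8,"z":10.3,"twist":0},
])

```text
time: 7.2
ee_pos: [431.9, -266.2, 171.2]
tcp_rot: [0.0, 0.988, 0.151, -0.0]
ft_force: [-0.2, 1.2, -0.8]
opening: 64.1
finger_force: 0.0
```

>>> servo_tool([
  {"jaw":46,"x":0,"y":0,"z":0,"twist":0},
  {"jaw":46,"x":0,"y":0,"z":0,"twist":0},
  {"jaw":46,"x":0,"y":0,"z":0,"twist":0},
  {"jaw":46,"x":0,"y":0,"z":0,"twist":0},
  {"jaw":46,"x":0,"y":0,"z":0,"twist":0},
])

```text
time: 7.7
ee_pos: [432.0, -266.2, 171.9]
tcp_rot: [0.0, 0.988, 0.151, 0.0]
ft_force: [-4.0, 2.5, 8.6]
opening: 46.7
finger_force: 51.7
```

>>> servo_tool([
  {"jaw":46,"x":0,"y":0,"z":-10,"twist":0},
  {"jaw":46,"x":0,"y":0,"z":-30,"twist":0},
  {"jaw":46,"x":0,"y":0,"z":-60,"twist":0},
  {"jaw":46,"x":0,"y":0,"z":-60,"twist":0},
  {"jaw":46,"x":0,"y":0,"z":-60,"twist":0},
])

```text
time: 8.2
ee_pos: [432.1, -266.4, 232.1]
tcp_rot: [0.001, 0.988, 0.151, 0.001]
ft_force: [-0.0, 0.1, -0.2]
opening: 47.0
finger_force: 51.4
```

Run:
```python
from h import *
np.set_printoptions(suppress=True,precision=1)
s=sense();e=s['ee_pos'];print(e,shift([530.8,-9,220]))
c=snap('scene'); p=proj(c,[[e[0]+8,e[1]-3,e[2]-165]])[0]; print(p)
try:print(ivory(c,int(p[0]),int(p[1]),18,e[2]-171.5+6), discfit(c,p,e[2]-171.5+6)[1])
except Exception as x: print(x)
x,y=p.astype(int);crop(c,x-30,y-25,60,50,10,'m1.png')
```

```text
[ 432.1 -266.4  232.1] [ 171.2 -216.1   12. ]
[126.6 262.1]
((434.9364013671875, -265.47930908203125), (42.05146789550781, 48.072872161865234), 85.307373046875) [ 434.8 -267.9]
```

View pics/m1.png

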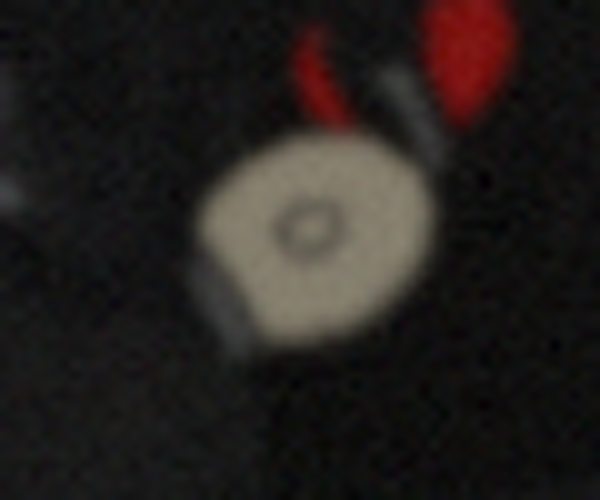

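The marked disc is held ring up, with the ring centre at crop (310,230), i.e. px (127,260).

Run:
```python
from h import *
np.set_printoptions(suppress=True,precision=1)
c=load('scene'); e=sense()['ee_pos']; print(atz(c,[[127,260]],66.4), e)
```

```text
[[ 435.1 -266.4   66.4]] [ 431.7 -266.2  231.2]
```

>>> servo_tool([
  {"jaw":46,"x":34,"y":-43,"z":0,"twist":0},
  {"jaw":46,"x":60,"y":-76,"z":0,"twist":0},
  {"jaw":46,"x":90,"y":-114,"z":0,"twist":0},
  {"jaw":46,"x":120,"y":-152,"z":0,"twist":0},
  {"jaw":46,"x":145,"y":-183,"z":0,"twist":0},
])

```text
time: 8.75
ee_pos: [515.6, -45.4, 230.4]
tcp_rot: [-0.0, 0.988, 0.152, -0.001]
ft_force: [0.4, -0.7, -0.3]
opening: 47.2
finger_force: 51.4
```

>>> servo_tool([
  {"jaw":46,"x":20,"y":-25,"z":10,"twist":0},
  {"jaw":46,"x":26,"y":-33,"z":24,"twist":0},
  {"jaw":46,"x":26,"y":-33,"z":28,"twist":0},
  {"jaw":46,"x":26,"y":-33,"z":28,"twist":0},
  {"jaw":46,"x":26,"y":-33,"z":28,"twist":0},
])

```text
time: 9.25
ee_pos: [530.2, -10.3, 203.2]
tcp_rot: [0.0, 0.989, 0.15, -0.0]
ft_force: [0.5, -0.4, -0.0]
opening: 47.1
finger_force: 51.4
```

Run:
```python
from h import *
np.set_printoptions(suppress=True,precision=1)
s=sense();e=s['ee_pos'];print(e,shift([530.8,-9,188]))
```

```text
[530.2 -10.3 203.2] [ 0.9 -1.  15.2]
```

>>> servo_tool([
  {"jaw":46,"x":0.3,"y":-0.7,"z":8,"twist":0},
  {"jaw":46,"x":0.3,"y":-0.7,"z":12,"twist":0},
  {"jaw":46,"x":0.3,"y":-0.7,"z":14.7,"twist":0},
  {"jaw":46,"x":0.3,"y":-0.7,"z":14.7,"twist":0},
  {"jaw":46,"x":0.3,"y":-0.7,"z":14.7,"twist":0},
])

```text
time: 9.75
ee_pos: [530.5, -8.3, 188.4]
tcp_rot: [0.0, 0.988, 0.151, 0.0]
ft_force: [0.3, 0.0, -0.2]
opening: 47.1
finger_force: 51.4
```

Run:
```python
from h import *
np.set_printoptions(suppress=True,precision=1)
s=sense();e=s['ee_pos'];print(e,s['ft_force'],shift([530.4,-9.3,187.8]))
```

```text
[530.5  -8.3 188.4] [ 0.3  0.  -0.2] [-0.4  0.9  0.6]
```

>>> servo_tool([
  {"jaw":46,"x":-0.2,"y":0.3,"z":0.4,"twist":0},
  {"jaw":46,"x":-0.2,"y":0.3,"z":0.4,"twist":0},
  {"jaw":54,"x":-0.2,"y":0.3,"z":0.4,"twist":0},
  {"jaw":60,"x":-0.2,"y":0.3,"z":0.4,"twist":0},
  {"jaw":64,"x":-0.2,"y":0.3,"z":0.4,"twist":0},
])

```text
time: 10.25
ee_pos: [530.4, -8.5, 188.1]
tcp_rot: [0.0, 0.988, 0.151, 0.0]
ft_force: [-0.0, -0.2, 0.4]
opening: 63.9
finger_force: 0.0
```

>>> servo_tool([
  {"jaw":64,"x":0,"y":0,"z":0,"twist":0},
  {"jaw":64,"x":0,"y":0,"z":-25,"twist":0},
  {"jaw":70,"x":0,"y":0,"z":-70,"twist":0},
  {"jaw":80,"x":0,"y":0,"z":-115,"twist":0},
  {"jaw":85,"x":15,"y":-40,"z":-130,"twist":0},
])

```text
time: 10.75
ee_pos: [534.1, 29.4, 322.4]
tcp_rot: [0.002, 0.989, 0.147, 0.003]
ft_force: [1.5, 1.4, -0.1]
opening: 84.7
finger_force: 0.0
```

>>> servo_tool([
  {"jaw":85,"x":14,"y":-44,"z":0,"twist":0},
  {"jaw":85,"x":28,"y":-88,"z":0,"twist":0},
  {"jaw":85,"x":28,"y":-118,"z":0,"twist":0},
  {"jaw":85,"x":28,"y":-118,"z":0,"twist":0},
  {"jaw":85,"x":28,"y":-118,"z":0,"twist":0},
])

```text
time: 11.25
ee_pos: [524.0, 155.4, 318.0]
tcp_rot: [0.0, 0.988, 0.152, -0.0]
ft_force: [0.1, -0.9, -0.0]
opening: 84.7
finger_force: 0.0
```

Run:
```python
from h import *
np.set_printoptions(suppress=True,precision=1)
s=sense();print(s['ee_pos'],rot())
c=snap('scene');t=snap('top')
print(ivory(c,250,238,18,22))
a=cv2.resize(c['frame'][200:280,210:290],(400,400),interpolation=cv2.INTER_CUBIC)
b=cv2.resize(t['frame'][180:260,280:360],(400,400),interpolation=cv2.INTER_CUBIC)
cv2.imwrite('pics/p2.png',np.hstack([a,b]))
```

```text
[524.  155.4 318. ] [[ 1.   0.3 -0. ]
 [ 0.3 -1.  -0. ]
 [-0.   0.  -1. ]]
((533.6483764648438, -10.090938568115234), (48.750709533691406, 55.35245132446289), 53.70994567871094)
```

View pics/p2.png

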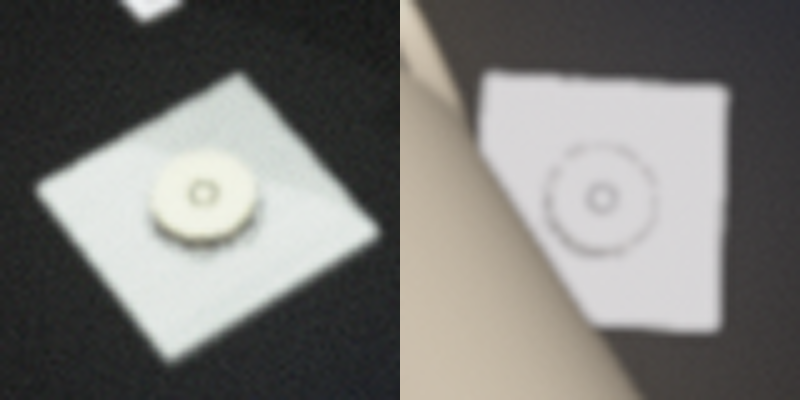

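Both discs are stacked concentrically: ring at scene px (250.8,238.6) and top px (320.4,219.6), rims aligned. Now I move over the gauge and turn so that the jaws close along its lean direction. Their vertical pads will then right the gauge.

Run:
```python
from h import *
np.set_printoptions(suppress=True,precision=2)
print(atz(load('scene'),[[250.8,238.6]],22),atz(load('top'),[[320.4,219.6]],22),sense()['qpos'])
```

```text
[[532.76  -7.75  22.  ]] [[530.29 -10.11  22.  ]] [ 0.17  0.29 -0.62  1.75  0.18  1.16 -1.78]
```

>>> servo_tool([
  {"jaw":85,"x":3,"y":-20,"z":-12,"twist":8.5},
  {"jaw":85,"x":6,"y":-40,"z":-12,"twist":17},
  {"jaw":85,"x":9,"y":-60,"z":-12,"twist":25.5},
  {"jaw":85,"x":12,"y":-80,"z":-12,"twist":34},
  {"jaw":85,"x":14.6,"y":-99.8,"z":-12,"twist":42.5},
])

```text
time: 11.85
ee_pos: [510.2, 244.8, 327.4]
tcp_rot: [0.002, 0.984, -0.181, -0.002]
ft_force: [-0.0, 0.3, -1.2]
opening: 85.2
finger_force: 0.0
```

>>> servo_tool([
  {"jaw":85,"x":0,"y":0,"z":0,"twist":8.5},
  {"jaw":85,"x":0,"y":0,"z":0,"twist":17},
  {"jaw":85,"x":0,"y":0,"z":0,"twist":25.5},
  {"jaw":85,"x":0,"y":0,"z":0,"twist":34},
  {"jaw":85,"x":0,"y":0,"z":0,"twist":37.1},
])

```text
time: 12.35
ee_pos: [512.5, 241.0, 315.6]
tcp_rot: [0.017, 0.95, -0.311, -0.015]
ft_force: [0.0, -0.4, -0.7]
opening: 84.6
finger_force: 0.0
```

>>> servo_tool([
  {"jaw":85,"x":0,"y":0,"z":0,"twist":0},
  {"jaw":85,"x":0,"y":0,"z":0,"twist":0},
  {"jaw":85,"x":0,"y":0,"z":0,"twist":0},
])

```text
time: 12.65
ee_pos: [512.0, 242.4, 315.0]
tcp_rot: [0.017, 0.951, -0.309, -0.016]
ft_force: [-0.4, 0.4, 0.2]
opening: 84.9
finger_force: 0.0
```

Run:
```python
from h import *
np.set_printoptions(suppress=True,precision=3)
s=sense(); print(s['ee_pos'],s['qpos'],rot(),shift([508.2,255.1,270]))
```

```text
[511.974 242.385 315.001] [-0.948  0.307  0.509  1.737 -0.157  1.185 -2.592] [[ 0.809 -0.587 -0.04 ]
 [-0.588 -0.809 -0.022]
 [-0.019  0.042 -0.999]] [-9.658 -9.95  44.819]
```

>>> servo_tool([
  {"jaw":85,"x":0,"y":0,"z":-12,"twist":-8.5},
  {"jaw":85,"x":0,"y":0,"z":-12,"twist":-17},
  {"jaw":85,"x":0,"y":0,"z":-12,"twist":-25.5},
  {"jaw":85,"x":0,"y":0,"z":-12,"twist":-34},
  {"jaw":85,"x":0,"y":0,"z":-12,"twist":-42.5},
])

```text
time: 13.15
ee_pos: [512.8, 241.9, 327.3]
tcp_rot: [0.01, 0.998, 0.059, -0.021]
ft_force: [-0.5, -0.1, -0.0]
opening: 85.1
finger_force: 0.0
```

>>> servo_tool([
  {"jaw":85,"x":0,"y":0,"z":0,"twist":-8.5},
  {"jaw":85,"x":0,"y":0,"z":0,"twist":-17},
  {"jaw":85,"x":0,"y":0,"z":0,"twist":-25.5},
  {"jaw":85,"x":0,"y":0,"z":0,"twist":-34},
  {"jaw":85,"x":0,"y":0,"z":0,"twist":-42.5},
])

```text
time: 13.65
ee_pos: [512.8, 241.9, 327.3]
tcp_rot: [0.002, 0.909, 0.417, -0.023]
ft_force: [0.3, 0.6, 0.2]
opening: 85.2
finger_force: 0.0
```

>>> servo_tool([
  {"jaw":85,"x":0,"y":0,"z":0,"twist":-8.5},
  {"jaw":85,"x":0,"y":0,"z":0,"twist":-17},
  {"jaw":85,"x":0,"y":0,"z":0,"twist":-25.5},
  {"jaw":85,"x":0,"y":0,"z":0,"twist":-34},
  {"jaw":85,"x":0,"y":0,"z":0,"twist":-42.5},
])

```text
time: 14.15
ee_pos: [512.8, 241.9, 327.5]
tcp_rot: [-0.007, 0.696, 0.718, -0.022]
ft_force: [0.2, 0.8, 0.5]
opening: 85.1
finger_force: 0.0
```

Run:
```python
from h import *
np.set_printoptions(suppress=True,precision=3)
s=sense(); R=rot(); print(s['ee_pos'],s['qpos'],R,'y yaw',np.degrees(np.arctan2(R[1,1],R[0,1])))
```

```text
[512.755 241.863 327.461] [-0.695  0.275  0.206  1.709 -0.059  1.208 -0.443] [[-0.031  0.999 -0.039]
 [ 0.999  0.031 -0.022]
 [-0.021 -0.04  -0.999]] y yaw 1.7556215208986037
```

Twisting the first way ran joint 7 into its limit and left a 2.6° tilt, with the tips leaning inward. A gentle over-reach outward along the same azimuth should take it out. I'll go up, finish the yaw the other way, and stretch out in small steps.

>>> servo_tool([
  {"jaw":85,"x":0,"y":0,"z":-40,"twist":-8.5},
  {"jaw":85,"x":0,"y":0,"z":-80,"twist":-17},
  {"jaw":85,"x":0,"y":0,"z":-120,"twist":-26},
  {"jaw":85,"x":0,"y":40,"z":-150,"twist":-26},
  {"jaw":85,"x":0,"y":80,"z":-150,"twist":-26},
])

```text
time: 14.65
ee_pos: [599.5, 246.9, 480.3]
tcp_rot: [-0.009, 0.519, 0.855, -0.015]
ft_force: [0.7, 0.7, 0.2]
opening: 85.1
finger_force: 0.0
```

>>> servo_tool([
  {"jaw":85,"x":0,"y":30,"z":0,"twist":0},
  {"jaw":85,"x":0,"y":60,"z":0,"twist":0},
  {"jaw":85,"x":0,"y":90,"z":0,"twist":0},
  {"jaw":85,"x":0,"y":90,"z":0,"twist":0},
])

```text
time: 15.05
ee_pos: [681.0, 288.9, 466.0]
tcp_rot: [-0.013, 0.519, 0.854, -0.021]
ft_force: [-0.4, -0.4, -1.3]
opening: 85.2
finger_force: 0.0
```

```bash
cat >> h.py <<'E'
def st():
    np.set_printoptions(suppress=True,precision=3)
    s=sense(); R=rot(); u=np.array([np.cos(np.radians(27.8)),np.sin(np.radians(27.8))]); v=np.array([-u[1],u[0]])
    print('t',s['time'],s['ee_pos'],'q',s['qpos'],'yaw',np.degrees(np.arctan2(R[1,1],R[0,1])),'tilt u,v',R[:2,2]@u,R[:2,2]@v,'f',s['ft_force'],s['opening'],s['finger_force'])
E
python3 -c "
from h import *;st()"
```

```text
t 15.05 [680.952 288.871 465.981] q [-0.572  0.613  0.205  0.952 -0.114  1.635  0.073] yaw 27.385948036532795 tilt u,v -0.04919074341998496 0.0008989466853546868 f [-0.356 -0.357 -1.325] 85.15315854027364 0.0
```

>>> servo_tool([
  {"jaw":85,"x":0,"y":30,"z":-3,"twist":0},
  {"jaw":85,"x":0,"y":60,"z":-5,"twist":0},
  {"jaw":85,"x":0,"y":80,"z":-5,"twist":0},
  {"jaw":85,"x":0,"y":100,"z":-5,"twist":0},
  {"jaw":85,"x":0,"y":110,"z":-5,"twist":0},
])

```text
time: 15.55
ee_pos: [777.8, 336.7, 469.3]
tcp_rot: [-0.013, 0.521, 0.854, -0.019]
ft_force: [0.9, -0.7, -0.1]
opening: 85.0
finger_force: 0.0
```

```bash
python3 -c "
from h import *;st()"
```

```text
t 15.55 [777.758 336.731 469.336] q [-0.484  1.062  0.213  0.184 -0.197  1.945  0.032] yaw 27.249947545693296 tilt u,v -0.04562632125552949 0.002498799527603747 f [ 0.929 -0.663 -0.099] 85.01845530083318 0.0
```

Joint 4 is nearly at its limit (0.18). A little further outward should start to turn the tool.

>>> servo_tool([
  {"jaw":85,"x":0,"y":10,"z":0,"twist":0},
  {"jaw":85,"x":0,"y":20,"z":0,"twist":0},
  {"jaw":85,"x":0,"y":20,"z":0,"twist":0},
])

```text
time: 15.85
ee_pos: [783.1, 339.8, 462.9]
tcp_rot: [-0.01, 0.521, 0.853, -0.014]
ft_force: [0.8, 0.2, -0.4]
opening: 85.1
finger_force: 0.0
```

```bash
python3 -c "
from h import *;st()"
```

```text
t 15.85 [783.147 339.836 462.861] q [-0.517  1.112  0.731  0.163 -0.687  1.942  0.072] yaw 27.209377699477013 tilt u,v -0.03554988606129974 0.0030760053748588425 f [ 0.793  0.185 -0.374] 85.13545200053072 0.0
```

The tilt is shrinking, so I continue.

>>> servo_tool([
  {"jaw":85,"x":0,"y":20,"z":0,"twist":0},
  {"jaw":85,"x":0,"y":30,"z":0,"twist":0},
  {"jaw":85,"x":0,"y":30,"z":0,"twist":0},
])

```text
time: 16.15
ee_pos: [788.9, 344.6, 454.2]
tcp_rot: [-0.004, 0.521, 0.853, -0.007]
ft_force: [0.1, -0.8, -0.5]
opening: 84.9
finger_force: 0.0
```

```bash
python3 -c "
from h import *;st()"
```

```text
t 16.15 [788.921 344.577 454.248] q [-0.533  1.155  1.141  0.162 -1.081  1.931  0.099] yaw 27.193619068236124 tilt u,v -0.01670175834438228 -0.00015098513062413035 f [ 0.124 -0.809 -0.476] 84.91942237535841 0.0
```

>>> servo_tool([
  {"jaw":85,"x":0,"y":20,"z":0,"twist":0},
  {"jaw":85,"x":0,"y":25,"z":0,"twist":0},
  {"jaw":85,"x":0,"y":25,"z":0,"twist":0},
])

```text
time: 16.45
ee_pos: [793.3, 348.3, 447.1]
tcp_rot: [0.0, 0.521, 0.854, -0.001]
ft_force: [-0.1, -0.3, -0.1]
opening: 84.9
finger_force: 0.0
```

```bash
python3 -c "
from h import *;st()"
```

```text
t 16.45 [793.344 348.348 447.076] q [-0.535  1.171  1.231  0.162 -1.17   1.913  0.103] yaw 27.19911971900484 tilt u,v -0.0016885214231527642 -0.0013685653050321905 f [-0.09  -0.32  -0.064] 84.92985887121766 0.0
```

Upright again. I retract towards the gauge, checking that no joint limit is touched.

>>> servo_tool([
  {"jaw":85,"x":5,"y":-25,"z":0,"twist":0},
  {"jaw":85,"x":10,"y":-55,"z":0,"twist":0},
  {"jaw":85,"x":15,"y":-90,"z":0,"twist":0},
  {"jaw":85,"x":20,"y":-125,"z":0,"twist":0},
  {"jaw":85,"x":25,"y":-160,"z":0,"twist":0},
])

```text
time: 16.95
ee_pos: [649.3, 303.6, 446.1]
tcp_rot: [0.0, 0.519, 0.855, -0.003]
ft_force: [1.2, 0.9, 3.4]
opening: 84.8
finger_force: 0.0
```

```bash
python3 -c "
from h import *;st();print(shift([508.2,255.1,340]))"
```

```text
t 16.95 [649.283 303.558 446.086] q [-1.131  0.849  1.301  1.145 -0.809  1.664  0.428] yaw 27.453251616698182 tilt u,v -0.004503475756955696 -0.002863969763985948 f [1.192 0.945 3.369] 84.81611368987046 0.0
[  22.351 -147.058  106.682]
```

>>> servo_tool([
  {"jaw":85,"x":4,"y":-30,"z":10,"twist":0},
  {"jaw":85,"x":8,"y":-60,"z":25,"twist":0},
  {"jaw":85,"x":14,"y":-95,"z":45,"twist":0},
  {"jaw":85,"x":20,"y":-125,"z":75,"twist":0},
  {"jaw":85,"x":22.4,"y":-147,"z":106,"twist":-0.5},
])

```text
time: 17.45
ee_pos: [507.8, 256.0, 340.3]
tcp_rot: [-0.0, 0.515, 0.857, -0.002]
ft_force: [-0.1, 0.3, 0.4]
opening: 84.9
finger_force: 0.0
```

>>> servo_tool([
  {"jaw":85,"x":0,"y":0,"z":0,"twist":0},
  {"jaw":85,"x":0,"y":0,"z":0,"twist":0},
  {"jaw":85,"x":0,"y":0,"z":0,"twist":0},
])

```text
time: 17.75
ee_pos: [510.6, 257.0, 343.1]
tcp_rot: [0.002, 0.515, 0.857, -0.001]
ft_force: [-0.0, -0.6, 0.3]
opening: 84.9
finger_force: 0.0
```

```bash
python3 -c "
from h import *;st();print(shift([508.2,255.1,270]))"
```

```text
t 17.75 [510.598 256.973 343.142] q [-1.518  0.58   1.317  1.734 -0.58   1.294  0.417] yaw 27.94029678812907 tilt u,v -0.00017635631724018943 -0.004656761222915685 f [-0.049 -0.632  0.272] 84.91821128604974 0.0
[-0.191 -2.982 73.145]
```

>>> servo_tool([
  {"jaw":85,"x":0,"y":-1.5,"z":25,"twist":0},
  {"jaw":85,"x":0,"y":-1.5,"z":50,"twist":0},
  {"jaw":85,"x":0,"y":-1.5,"z":66,"twist":0},
  {"jaw":85,"x":0,"y":-1.5,"z":72,"twist":0},
  {"jaw":85,"x":0,"y":-1.5,"z":72,"twist":0},
])

```text
time: 18.25
ee_pos: [508.6, 255.8, 270.1]
tcp_rot: [0.002, 0.516, 0.857, -0.002]
ft_force: [-0.1, 0.1, 0.3]
opening: 85.3
finger_force: 0.0
```

Run:
```python
from h import *
st();print(shift([495.8,248.6,270]))
c=snap('scene');t=snap('top')
a=cv2.resize(c['frame'][115:215,275:375],(400,400),interpolation=cv2.INTER_CUBIC)
b=cv2.resize(t['frame'][180:280,165:265],(400,400),interpolation=cv2.INTER_CUBIC)
cv2.imwrite('pics/g1.png',np.hstack([a,b]))
```

```text
t 18.25 [508.648 255.805 270.097] q [-1.462  0.645  1.225  1.811 -0.654  1.172  0.463] yaw 27.932063623961742 tilt u,v -0.0020013251656051767 -0.005588315730970106 f [-0.059  0.092  0.291] 85.27318218941403 0.0
[ -0.347 -14.726   0.128]
```

View pics/g1.png

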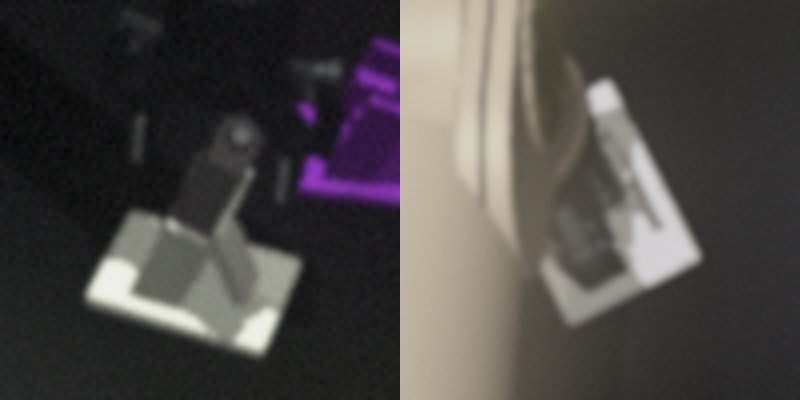

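Scene half: the fingers stand at (138,140) and (283,180), with the gauge top between them at (235,135), leaning to the right and clear of the purple look-alike. Now I shift 14 mm inward and close gradually so the rear finger rights the gauge.

>>> servo_tool([
  {"jaw":85,"x":0,"y":-7,"z":0,"twist":0},
  {"jaw":85,"x":0,"y":-14,"z":0,"twist":0},
  {"jaw":80,"x":0,"y":-14,"z":0,"twist":0},
  {"jaw":74,"x":0,"y":-14,"z":0,"twist":0},
  {"jaw":68,"x":0,"y":-14,"z":0,"twist":0},
])

```text
time: 18.85
ee_pos: [495.8, 249.7, 270.3]
tcp_rot: [0.002, 0.515, 0.857, -0.002]
ft_force: [0.6, 1.0, -0.8]
opening: 68.2
finger_force: 0.3
```

>>> servo_tool([
  {"jaw":62,"x":0,"y":0,"z":0,"twist":0},
  {"jaw":57,"x":0,"y":0,"z":0,"twist":0},
  {"jaw":52,"x":0,"y":0,"z":0,"twist":0},
  {"jaw":47,"x":0,"y":0,"z":0,"twist":0},
  {"jaw":43,"x":0,"y":0,"z":0,"twist":0},
])

```text
time: 19.35
ee_pos: [495.8, 249.4, 270.1]
tcp_rot: [0.002, 0.515, 0.857, -0.002]
ft_force: [0.9, 1.4, -0.2]
opening: 42.7
finger_force: 0.0
```

>>> servo_tool([
  {"jaw":40,"x":0,"y":0,"z":0,"twist":0},
  {"jaw":38,"x":0,"y":0,"z":0,"twist":0},
  {"jaw":36,"x":0,"y":0,"z":0,"twist":0},
  {"jaw":34,"x":0,"y":0,"z":0,"twist":0},
  {"jaw":34,"x":0,"y":0,"z":0,"twist":0},
])

```text
time: 19.85
ee_pos: [495.8, 249.4, 270.1]
tcp_rot: [0.002, 0.515, 0.857, -0.002]
ft_force: [1.0, -0.3, 0.6]
opening: 33.8
finger_force: 0.4
```

>>> servo_tool([
  {"jaw":31,"x":0,"y":0,"z":0,"twist":0},
  {"jaw":29,"x":0,"y":0,"z":0,"twist":0},
  {"jaw":27,"x":0,"y":0,"z":0,"twist":0},
  {"jaw":22,"x":0,"y":0,"z":0,"twist":0},
  {"jaw":22,"x":0,"y":0,"z":0,"twist":0},
])

```text
time: 20.35
ee_pos: [495.8, 249.4, 270.2]
tcp_rot: [0.002, 0.515, 0.857, -0.002]
ft_force: [0.2, 0.3, 3.3]
opening: 27.6
finger_force: 58.7
```

Run:
```python
from h import *
st(); print(sense()['wrist_torque'])
```

```text
t 20.35 [495.793 249.377 270.176] q [-1.497  0.617  1.245  1.849 -0.636  1.156  0.459] yaw 27.957475000994297 tilt u,v -0.0017399299863913743 -0.004936490208407164 f [0.152 0.266 3.259] 27.575170583879668 58.68551194667816
[ 0.065  0.137 -0.01 ]
```

The jaws closed to 27.6 mm, which is the body's 28 mm, so it is held square. Lifting straight out.

>>> servo_tool([
  {"jaw":22,"x":0,"y":0,"z":-15,"twist":0},
  {"jaw":22,"x":0,"y":0,"z":-45,"twist":0},
  {"jaw":22,"x":0,"y":0,"z":-85,"twist":0},
  {"jaw":22,"x":0,"y":0,"z":-110,"twist":0},
  {"jaw":22,"x":0,"y":0,"z":-110,"twist":0},
])

```text
time: 20.85
ee_pos: [496.6, 249.3, 383.8]
tcp_rot: [0.002, 0.516, 0.857, 0.0]
ft_force: [-0.2, -0.1, -1.6]
opening: 26.9
finger_force: 59.6
```

Run:
```python
from h import *
st(); print(shift([531.6,-8.8,350]))
```

```text
t 20.85 [496.618 249.327 383.821] q [-1.57   0.435  1.309  1.725 -0.431  1.317  0.314] yaw 27.918600723467513 tilt u,v 0.002941656522859714 -0.003702022901371509 f [-0.22  -0.087 -1.562] 26.928591187845377 59.61069166660309
[-244.338  -90.048   34.463]
```

>>> servo_tool([
  {"jaw":22,"x":-25,"y":-9,"z":0,"twist":0},
  {"jaw":22,"x":-55,"y":-20,"z":0,"twist":0},
  {"jaw":22,"x":-90,"y":-33,"z":0,"twist":0},
  {"jaw":22,"x":-125,"y":-46,"z":0,"twist":0},
  {"jaw":22,"x":-155,"y":-57,"z":0,"twist":0},
])

```text
time: 21.35
ee_pos: [517.5, 84.1, 380.4]
tcp_rot: [0.001, 0.516, 0.857, -0.002]
ft_force: [0.2, 0.4, -2.1]
opening: 27.6
finger_force: 59.6
```

>>> servo_tool([
  {"jaw":22,"x":-30,"y":-11,"z":5,"twist":0},
  {"jaw":22,"x":-60,"y":-22,"z":15,"twist":0},
  {"jaw":22,"x":-80,"y":-30,"z":25,"twist":0},
  {"jaw":22,"x":-89,"y":-33,"z":34,"twist":0},
  {"jaw":22,"x":-89,"y":-33,"z":34,"twist":0},
])

```text
time: 21.85
ee_pos: [529.8, -9.7, 346.1]
tcp_rot: [0.001, 0.517, 0.856, -0.003]
ft_force: [-0.3, -0.1, -2.5]
opening: 27.4
finger_force: 59.5
```

>>> servo_tool([
  {"jaw":22,"x":0,"y":0,"z":0,"twist":0},
  {"jaw":22,"x":0,"y":0,"z":0,"twist":0},
  {"jaw":22,"x":0,"y":0,"z":0,"twist":0},
])

```text
time: 22.15
ee_pos: [530.7, -7.0, 347.7]
tcp_rot: [0.002, 0.515, 0.857, -0.002]
ft_force: [-0.0, -0.1, -3.2]
opening: 27.0
finger_force: 59.5
```

Run:
```python
from h import *
st(); e=sense()['ee_pos']
c=snap('scene'); t=snap('top')
# predicted gauge points if foot is dead below the TCP; foot z guess = e.z-235
R=rot(); f=e+R@np.array([0,0,235]); g=lambda x,y,z:f+R@np.array([y,x,-z])
ps=proj(c,[f,g(0,0,119),[532,-9,22]]); print(ps, proj(t,[f,g(0,0,119),[532,-9,22]]))
x0,y0=ps.mean(0).astype(int)-[50,45]; print(x0,y0); crop(c,x0,y0,100,75,8,'f1.png')
```

```text
t 22.15 [530.721  -6.96  347.737] q [-1.106  0.341  1.237  1.832 -0.339  1.212  0.725] yaw 28.047148451056962 tilt u,v -0.001372869652884036 -0.004947427244352485 f [-0.037 -0.107 -3.156] 27.02754328713882 59.51422333717346
[[247.719 214.641]
 [244.001 177.423]
 [250.188 238.669]] [[323.33  213.373]
 [329.069 203.827]
 [319.936 218.9  ]]
197 165
```

View pics/f1.png

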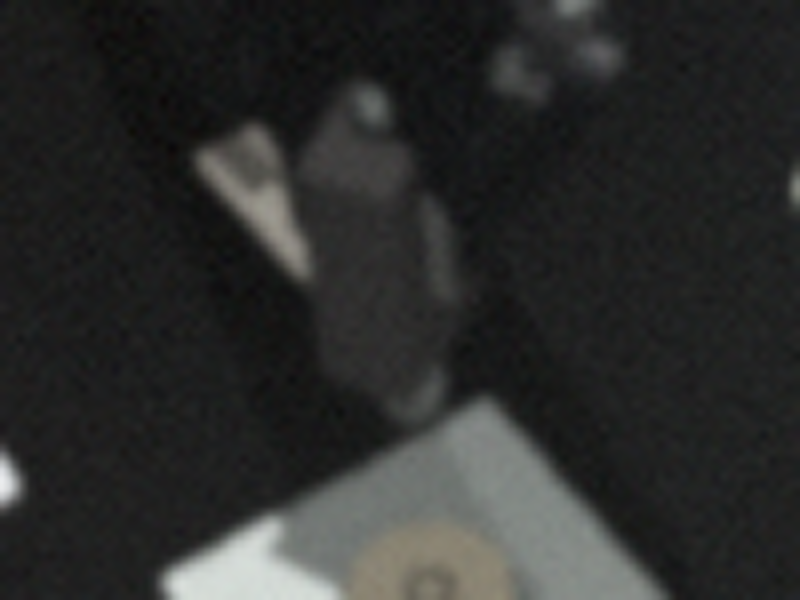

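The gauge is held clear of the rest. Nut at crop (370,100), foot at ≈(414,402), left body edge from (300,175) to (320,365), and the stack is still concentric with its ring at (433,580). I'll fit the gauge pose numerically, by projecting the body model and comparing edges.

Run:
```python
from h import *
np.set_printoptions(suppress=True,precision=1)
c=load('scene'); e=sense()['ee_pos']; R=rot()
f=e+R@np.array([0,0,235]); g=lambda x,y,z:f+R@np.array([y,x,-z])
for n,P in (('top',[g(x,y,115) for x in(-14,14) for y in(-25,25)]),('bot',[g(x,y,30) for x in(-14,14) for y in(-25,25)]),('foot',[g(9*np.cos(a),9*np.sin(a),0) for a in np.arange(0,6.28,.785)])):
    print(n,((proj(c,P)-[197,165])*8).tolist() if 0 else np.round((proj(c,P)-[197,165])*8,0).tolist())
# effect of 1mm / 10 mrad at foot
p0=proj(c,[f])[0]*8; print('dv,du,dz per mm',[(proj(c,[f+R@np.array(d)])[0]*8-p0) for d in([1,0,0],[0,1,0],[0,0,-1])])
# brightened image rows profile (body left edge & foot rim)
G=cv2.GaussianBlur(cv2.resize(c['frame'][165:240,197:297],None,fx=8,fy=8,interpolation=cv2.INTER_CUBIC),(9,9),0).mean(2).astype(int)
for y in range(90,440,20): print(y,G[y,280:500:10].tolist())
```

```text
top [[281.0, 163.0], [370.0, 30.0], [383.0, 195.0], [469.0, 61.0]]
bot [[310.0, 379.0], [392.0, 249.0], [404.0, 411.0], [484.0, 279.0]]
foot [[434.0, 408.0], [436.0, 388.0], [419.0, 374.0], [394.0, 374.0], [376.0, 388.0], [374.0, 407.0], [391.0, 421.0], [416.0, 421.0]]
dv,du,dz per mm [array([ 1.6, -2.6]), array([3.3, 1.1]), array([-0.2, -2.3])]
90 [19, 20, 22, 20, 21, 27, 36, 50, 66, 71, 55, 28, 18, 21, 19, 20, 21, 22, 23, 20, 23, 33]
110 [19, 22, 24, 19, 27, 42, 52, 53, 73, 97, 88, 50, 27, 21, 21, 18, 24, 22, 25, 20, 24, 23]
130 [26, 18, 24, 29, 45, 60, 62, 54, 47, 52, 50, 39, 25, 18, 23, 21, 21, 18, 26, 22, 25, 27]
150 [55, 28, 37, 53, 65, 64, 64, 66, 64, 62, 60, 60, 56, 40, 25, 21, 21, 24, 22, 26, 25, 26]
170 [69, 44, 49, 58, 62, 63, 64, 65, 65, 62, 65, 65, 60, 48, 30, 22, 19, 22, 22, 25, 25, 24]
190 [109, 63, 40, 41, 46, 48, 52, 54, 55, 60, 64, 60, 47, 35, 34, 31, 23, 27, 22, 23, 24, 21]
210 [137, 88, 43, 41, 41, 46, 44, 42, 45, 44, 48, 47, 41, 37, 50, 59, 48, 30, 25, 27, 22, 23]
230 [142, 119, 75, 48, 45, 44, 46, 43, 45, 42, 47, 45, 42, 40, 45, 64, 63, 48, 30, 24, 25, 25]
250 [
[... 235 characters left out ...]
7, 46, 40, 42, 52, 63, 60, 46, 38, 30, 26]
310 [20, 21, 21, 27, 40, 48, 45, 49, 45, 42, 48, 46, 44, 43, 39, 42, 41, 41, 38, 29, 26, 23]
330 [19, 18, 22, 29, 40, 43, 47, 44, 44, 46, 47, 45, 44, 43, 43, 42, 40, 41, 31, 22, 21, 26]
350 [19, 23, 23, 23, 37, 43, 40, 43, 45, 45, 44, 47, 45, 42, 42, 42, 40, 30, 21, 19, 23, 22]
370 [24, 24, 21, 25, 31, 41, 44, 46, 44, 45, 49, 45, 46, 42, 48, 56, 54, 34, 24, 26, 25, 26]
390 [23, 24, 22, 23, 25, 24, 29, 29, 35, 42, 45, 46, 47, 50, 67, 80, 66, 37, 24, 27, 35, 34]
410 [22, 25, 24, 25, 22, 23, 17, 26, 25, 24, 36, 52, 62, 69, 72, 68, 55, 56, 74, 99, 113, 107]
430 [23, 24, 24, 23, 23, 23, 27, 22, 23, 24, 27, 30, 38, 49, 59, 73, 96, 120, 132, 131, 133, 132]
```

The fit shows the gauge parallel to the tool axis (edges shifted uniformly), with the foot within ~1–2 mm of the tool axis. I correct sideways and come down to just above the ring.

>>> servo_tool([
  {"jaw":22,"x":-1.3,"y":-1.2,"z":20,"twist":0},
  {"jaw":22,"x":-1.3,"y":-1.2,"z":45,"twist":0},
  {"jaw":22,"x":-1.3,"y":-1.2,"z":65,"twist":0},
  {"jaw":22,"x":-1.3,"y":-1.2,"z":78,"twist":0},
  {"jaw":22,"x":-1.3,"y":-1.2,"z":78,"twist":0},
])

```text
time: 22.75
ee_pos: [529.8, -9.8, 268.3]
tcp_rot: [0.001, 0.515, 0.857, -0.003]
ft_force: [-0.3, -0.5, -1.1]
opening: 27.2
finger_force: 59.5
```

>>> servo_tool([
  {"jaw":22,"x":0,"y":0,"z":0,"twist":0},
  {"jaw":22,"x":0,"y":0,"z":0,"twist":0},
  {"jaw":22,"x":0,"y":0,"z":0,"twist":0},
])

```text
time: 23.05
ee_pos: [530.6, -10.0, 270.3]
tcp_rot: [0.002, 0.515, 0.857, -0.002]
ft_force: [-0.3, 0.1, -2.3]
opening: 27.1
finger_force: 59.5
```

Run:
```python
from h import *
st();print(shift([530.2,-8.7,262]))
c=snap('scene');e=sense()['ee_pos'];R=rot()
f=e+R@np.array([0,0,235.]);g=lambda x,y,z:f+R@np.array([y,x,-z])
print(proj(c,[f,[532,-9,22]]))
x0,y0=proj(c,[f])[0].astype(int)-[16,16]
print(x0,y0,(proj(c,[g(-14,-25,30),g(14,-25,30)]+[g(9*np.cos(a),9*np.sin(a),0) for a in np.arange(0,6.28,1.57)])).round(1).tolist())
G=c['frame'].mean(2).astype(int)[y0:y0+34,x0:x0+34]
print('\n'.join('%d '%(y0+i)+' '.join('%3d'%v for v in r) for i,r in enumerate(G)))
```

```text
t 23.05 [530.552 -10.036 270.286] q [-0.992  0.442  1.126  1.911 -0.45   1.072  0.807] yaw 27.964076945753078 tilt u,v -0.0003893812371468196 -0.005253653989284782 f [-0.277  0.121 -2.327] 27.101465650560797 59.48930025100708
[1.389 0.318 8.279]
[[248.843 235.658]
 [250.188 238.669]]
232 219 [[237.7, 234.2], [248.8, 238.1], [252.3, 236.9], [250.5, 232.8], [245.4, 234.5], [247.2, 238.5]]
219  23  23  23  22  30  35  43  46  45  43  45  47  49  47  48  43  44  39  45  53  67  58  41  34  29  33  55  91 108 104  77  52  26  25
220  21  20  19  19  26  36  40  47  44  45  47  46  44  48  46  45  40  43  39  53  61  59  47  33  30  39  74 106 128 122 100  74  46  32
221  21  26  14  21  26  33  42  50  49  44  48  45  50  46  45  46  42  41  44  49  62  62  48  31  28  47  84 114 127 130 118 100  73  45
222  26  23  28  21  31  31  42  45  48  46  47  45  48  47  48  46  45  41  42  54  61  58  56  40  38  58  95 119 131 130 128 119 101  66
223  23  22  24  28  24  31  43  45  47  46  44  49  49  45  46  46  48  44  44  49  67  65  54  43  48  71 102 124 132 135 131 124 118  90
224  27  2
[... 3349 characters left out ...]

248 213 214 215 213 213 212 208 193 154 120  99  98  98  94  97  92  94 102  97  93  90  94  98  97  95 101  99  98 103 110 113 117 115 111
249 211 211 211 213 209 211 209 201 175 137 113  99 101 101  97  93  95 101 100  96  93  96  99 103  96 104 109 104 108 112 113 114 114 115
250 212 208 207 210 211 210 210 208 188 149 119 107 107 107 103  98  99 103 104 102  96 101 105 107 109 109 113 113 112 115 116 115 118 121
251 211 211 210 210 209 208 211 208 194 161 126 114 110 113 107 108 102 100 103 101  99 105 109 110 112 114 115 115 118 119 123 140 141 142
252 212 210 212 212 210 210 210 211 202 179 141 120 114 112 111 109 106 107 105 104 104 110 112 110 115 116 117 126 138 145 156 170 176 182
```

The foot rim in the pixel values (right edge ≈253, bottom ≈238.5) matches the prediction within ~1 px. It needs about (+0.4,+1.5) mm to sit over the ring. I'll correct that and go down in small steps, watching the force.

>>> servo_tool([
  {"jaw":22,"x":1.1,"y":1.0,"z":3,"twist":0},
  {"jaw":22,"x":1.1,"y":1.0,"z":6,"twist":0},
  {"jaw":22,"x":1.1,"y":1.0,"z":8,"twist":0},
  {"jaw":22,"x":1.1,"y":1.0,"z":8,"twist":0},
  {"jaw":22,"x":1.1,"y":1.0,"z":8,"twist":0},
])

```text
time: 23.6
ee_pos: [530.6, -8.7, 261.4]
tcp_rot: [0.002, 0.515, 0.857, -0.002]
ft_force: [-0.7, -0.2, -1.8]
opening: 27.4
finger_force: 59.5
```

>>> servo_tool([
  {"jaw":22,"x":0,"y":0,"z":0.5,"twist":0},
  {"jaw":22,"x":0,"y":0,"z":1,"twist":0},
  {"jaw":22,"x":0,"y":0,"z":1,"twist":0},
  {"jaw":22,"x":0,"y":0,"z":1,"twist":0},
])

```text
time: 24.0
ee_pos: [530.6, -8.7, 260.5]
tcp_rot: [0.002, 0.515, 0.857, -0.002]
ft_force: [-0.6, -0.2, -0.9]
opening: 27.1
finger_force: 59.5
```

```bash
python3 -c "
from h import *
st()"
```

```text
t 24.0 [530.605  -8.662 260.479] q [-0.981  0.456  1.11   1.918 -0.465  1.057  0.814] yaw 27.957058231763018 tilt u,v -0.0017305074472506422 -0.005001336842225217 f [-0.577 -0.207 -0.932] 27.055822604082877 59.48890507221222
```

>>> servo_tool([
  {"jaw":22,"x":0,"y":0,"z":0.5,"twist":0},
  {"jaw":22,"x":0,"y":0,"z":1,"twist":0},
  {"jaw":22,"x":0,"y":0,"z":1,"twist":0},
  {"jaw":22,"x":0,"y":0,"z":1,"twist":0},
])

```text
time: 24.4
ee_pos: [530.7, -8.7, 259.6]
tcp_rot: [0.002, 0.515, 0.857, -0.002]
ft_force: [0.5, 0.1, -0.9]
opening: 27.5
finger_force: 59.6
```

>>> servo_tool([
  {"jaw":22,"x":0,"y":0,"z":0.3,"twist":0},
  {"jaw":22,"x":0,"y":0,"z":0.6,"twist":0},
  {"jaw":22,"x":0,"y":0,"z":0.6,"twist":0},
  {"jaw":22,"x":0,"y":0,"z":0.6,"twist":0},
])

```text
time: 24.8
ee_pos: [530.7, -8.7, 258.9]
tcp_rot: [0.002, 0.515, 0.857, -0.002]
ft_force: [-0.7, -0.5, 1.0]
opening: 27.6
finger_force: 59.7
```

>>> servo_tool([
  {"jaw":22,"x":0,"y":0,"z":0.4,"twist":0},
  {"jaw":22,"x":0,"y":0,"z":0.8,"twist":0},
  {"jaw":22,"x":0,"y":0,"z":0.8,"twist":0},
  {"jaw":22,"x":0,"y":0,"z":0.8,"twist":0},
])

```text
time: 25.2
ee_pos: [530.7, -8.7, 258.2]
tcp_rot: [0.002, 0.515, 0.857, -0.002]
ft_force: [-0.4, 0.1, 3.7]
opening: 27.4
finger_force: 60.0
```

>>> servo_tool([
  {"jaw":22,"x":0,"y":0,"z":0.2,"twist":0},
  {"jaw":22,"x":0,"y":0,"z":0.4,"twist":0},
  {"jaw":22,"x":0,"y":0,"z":0.4,"twist":0},
  {"jaw":22,"x":0,"y":0,"z":0.4,"twist":0},
])

```text
time: 25.6
ee_pos: [530.7, -8.7, 257.7]
tcp_rot: [0.002, 0.515, 0.857, -0.002]
ft_force: [0.1, 0.7, 4.2]
opening: 27.5
finger_force: 60.0
```

```bash
python3 -c "
from h import *
st();print(sense()['wrist_torque'])"
```

```text
t 25.6 [530.679  -8.674 257.747] q [-0.977  0.46   1.106  1.92  -0.469  1.052  0.817] yaw 27.960020666966386 tilt u,v -0.0015360746701809929 -0.005119713870169624 f [0.097 0.676 4.242] 27.515824797147648 60.01649558544159
[ 0.069  0.074 -0.048]
```

>>> servo_tool([
  {"jaw":22,"x":0,"y":0,"z":0.2,"twist":0},
  {"jaw":22,"x":0,"y":0,"z":0.4,"twist":0},
  {"jaw":22,"x":0,"y":0,"z":0.4,"twist":0},
  {"jaw":22,"x":0,"y":0,"z":0.4,"twist":0},
])

```text
time: 26.0
ee_pos: [530.7, -8.8, 257.6]
tcp_rot: [0.002, 0.515, 0.857, -0.002]
ft_force: [-1.6, 0.1, 8.1]
opening: 27.1
finger_force: 61.0
```

>>> servo_tool([
  {"jaw":22,"x":0,"y":0,"z":0.2,"twist":0},
  {"jaw":22,"x":0,"y":0,"z":0.2,"twist":0},
  {"jaw":22,"x":0,"y":0,"z":0.2,"twist":0},
])

```text
time: 26.3
ee_pos: [530.8, -8.8, 257.6]
tcp_rot: [0.002, 0.515, 0.857, -0.002]
ft_force: [-3.5, 0.8, 11.3]
opening: 27.7
finger_force: 61.4
```

```bash
python3 -c "
from h import *
st();print(sense()['wrist_torque'])"
```

```text
t 26.3 [530.785  -8.782 257.624] q [-0.976  0.461  1.106  1.92  -0.47   1.052  0.818] yaw 27.955837387539912 tilt u,v -0.0013277830040264284 -0.004784000135777314 f [-3.457  0.829 11.28 ] 27.719332613452803 61.376463174819946
[0.059 0.745 0.006]
```

>>> servo_tool([
  {"jaw":22,"x":0,"y":0,"z":0,"twist":0},
  {"jaw":22,"x":0,"y":0,"z":0,"twist":0},
  {"jaw":22,"x":0,"y":0,"z":0,"twist":0},
  {"jaw":22,"x":0,"y":0,"z":0,"twist":0},
  {"jaw":22,"x":0,"y":0,"z":0,"twist":0},
])

```text
time: 26.8
ee_pos: [530.8, -8.8, 257.6]
tcp_rot: [0.002, 0.515, 0.857, -0.002]
ft_force: [-2.1, 1.3, 11.0]
opening: 27.5
finger_force: 61.4
```

Run:
```python
from h import *
st()
c=snap('scene'); np.set_printoptions(precision=1)
f=c['frame'].astype(int)[225:256,228:272]; m=((f[...,2]-f[...,0])>12).astype(np.uint8)*1
print('\n'.join(''.join('#' if v else '.' for v in r) for r in m))
e=sense()['ee_pos']; pr=[[532+25*np.cos(a),-9+25*np.sin(a),22] for a in np.arange(0,6.28,.4)]
q=proj(c,pr); print('pred disc px',q.min(0),q.max(0)); print('foot/ring px',proj(c,[[e[0],e[1],22],[532,-9,22]]))
G=c['frame'].mean(2).astype(int)[230:248,238:266]
print('\n'.join('%d '%(230+i)+' '.join('%3d'%v for v in r) for i,r in enumerate(G)))
```

```text
t 26.8 [530.778  -8.831 257.638] q [-0.976  0.461  1.106  1.92  -0.47   1.052  0.818] yaw 27.95336905002277 tilt u,v -0.0013347877680837572 -0.004789870885989944 f [-2.09   1.299 11.028] 27.455541343807955 61.37733221054077
............................................
............................................
............................................
............................................
............................................
............................................
............................................
...........................##...............
...........................####.............
..........................######............
..........................######............
..........................#######...........
..........................#######...........
.............####.........#######...........
.............#####........#######...........
.............#######.....########...........
.............#########..#########...........
.............####################...........
..............##################............
..............#######
[... 1991 characters left out ...]
 116
242 145 106 107 115 121 126 126 128 129 124 125 122 121 121 122 123 125 126 126 125 120 110 100  97  95 106 111 114
243 156 112  99 104 117 124 126 130 126 128 126 125 126 128 129 126 127 130 127 121 115 103  97  99  97 111 114 116
244 179 129  95  98 106 119 124 125 131 122 126 126 128 128 127 127 127 127 124 111 102  94  96  94 101 107 114 116
245 189 141 103  90  96 105 113 121 126 123 127 126 125 124 126 124 124 120 112 103  90  94  98 100 106 112 115 114
246 197 159 113  89  88  94  98 107 115 120 121 117 113 118 118 118 118 109 104  98  96 100 100 104 111 115 114 115
247 202 175 129  98  92  91  87  97 102 100 102 103 101  98 104 103 107  99  97  96 100  99  97 107 115 115 117 111
```

The foot rim (right edge ≈253.3, bottom ≈240.9) puts its centre at ≈(249.7,238), and the disc spans x 240–260.5, centred at ≈(250.4,238.7). So the foot is within about 2 mm of the ring's middle, pressing steadily with about 13 N. Handing in.

```bash
python3 -c "
from plant import *
print(job_done())"
```

```text
the job is handed in; nothing more can be done
None
```

I handed the job in at about 27 s. Both discs are stacked in the engraved circle, and the gauge is held upright on the inked ring, pressing with about 13 N; by my camera estimate the foot is about 2 mm off the ring's middle. The hand-in returned no verdict.

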